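# Hang two drawplates on a flap-locked peg

### The job

Two steel drawplates stand in the slotted wooden block. Hang both by their round eyes on the stand's peg, first the large one (to the back of the peg), then the small one in front of it; each must go past the hinged flap, so that the flap is lifted and falls shut again in front of the plate before you fetch the next. At the end both hang freely on the peg behind the shut flap; do not disturb the beaker, the jar, the cup or the glue bottle.

Things in the scene. Friction and masses are not known exactly. Their poses are not given: they have to be found in the camera images.
- large_plate: Large drawplate, about 360 g: flat steel plate 72 mm wide, 112 mm tall, 8 mm thick, dotted with small drawing holes; a round eye through its upper half; a tang standing on the middle of its top edge. Starts upright in either slot of the rack. Both faces alike: hang it either way round. Origin: centre of its underside. x along the thickness (axis of the eye), y along the width, z up.
- small_plate: Small drawplate, about 240 g, the same make: 56 mm wide, 84 mm tall, 8 mm thick, with the longer tang. Starts upright in the other slot of the rack. Both faces alike: hang it either way round. Origin: centre of its underside. x along the thickness (axis of the eye), y along the width, z up.
- large_plate_tang (a point): Centre of the large plate's tang (18 mm wide, 8 mm thick, 60 mm tall), the place to grasp, across the 8 mm thickness: 30 mm above the plate's top edge, 58 mm above the eye's centre, 142 mm above the underside. Axes as the plate's.
- small_plate_tang (a point): Centre of the small plate's tang (18 mm wide, 8 mm thick, 80 mm tall), the place to grasp, across the 8 mm thickness: 40 mm above the plate's top edge, 68 mm above the eye's centre, 124 mm above the underside. Axes as the plate's.
- large_plate_eye (a point): Centre of the large plate's round eye, 32 mm in diameter, 84 mm above the underside, 28 mm below the plate's top edge (12 mm of steel above the eye). Axes as the plate's.
- small_plate_eye (a point): Centre of the small plate's round eye, 32 mm in diameter, 56 mm above the underside, 28 mm below the plate's top edge (12 mm of steel above the eye). Axes as the plate's.
- rack: Dark wooden block 155 x 90 x 34 mm, fixed, with two slots across it at x = -37.5 and +37.5 mm, 10 mm wide, 22 mm deep, open at the ends; lift the plates straight up out of them. Origin: centre of its underside; x along its length (across the slots), z up.
- stand: Dark steel stand, fixed: base 140 x 95 x 10 mm, post at its back (x 55 to 67 mm) 60 mm wide, 197 mm tall. Level peg (point peg_tip) towards -x. Side arm along the peg at y 51 to 59 mm, top at 227 mm, its ear on the post y 49 to 61 mm, carries the flap; nothing else is above the peg. Origin: centre of the underside; x from peg tip to post (the way plates are pushed on), y to the arm's side, z up.
- peg_tip (a point): Rounded free tip, on its axis, of the level round steel peg, 12 mm in diameter, 140 mm long (x = -85 mm, y = 0, z = 180 mm in the stand's frame). Axes as the stand's.
- peg_root (a point): Where the peg's axis meets the front face of the post (x = 55 mm, y = 0, z = 180 mm in the stand's frame). Axes as the stand's.
- flap_pin (a point): The flap's hinge pin, level along the stand's y, 15 mm behind the peg's tip, 40 mm above the peg's axis, 31 mm to its +y side (x = -70 mm, y = 31 mm, z = 220 mm in the stand's frame). Axes as the stand's.
- flap (a joint): Light steel flap, 42 mm long, hanging at one side of the peg (stand y 20 to 42 mm). 0 = shut on its stop, leaning 0.3 rad to the post, lower edge 180 mm up. Swings only to the post and up, to 1.45 rad, and falls back; a plate pushed along with its eye round the peg lifts it (under 1 N), and it falls once the plate's middle is about 46 mm past the pin. Fingers on a tang pass beside it.
- shelf_edge (a point): Middle of the lower front edge of the bench's lower shelf board (34 mm thick, its front edge along world y from -390 to 560 mm); a second board lies 300 mm above it. Keep hand and wrist in front of them. World axes.
- panel_edge (a point): Foot of the front edge, inner side, of the bench's right end panel, an upright board 30 mm thick along world x. Its front edge goes straight up 170 mm, then slopes back (380 mm back at 860 mm height). The hand starts to the right of this panel: bring it round in front of the panel. World axes.
- beaker: Clear glass beaker, 84 mm wide, 130 mm tall, bystander between rack and stand. Origin: centre of its underside.
- flux_jar: Small jar with a lid, 46 mm wide, 41 mm tall, bystander. Origin: centre of its underside.
- metal_cup: Footed steel cup, 65 mm wide, 49 mm tall, bystander. Origin: centre of its underside.
- glue: Slim glue bottle, 22 x 32 mm, 135 mm tall, bystander. Origin: centre of its underside.
Things that resemble listed ones, but are neither listed nor needed, are in the scene too. What is shaped like the small_plate but yellow is not meant.

How it is judged:
By the outcome, as a careful person would: the job done as asked, in the order asked, and still so for the second after the job is handed in, with the robot touching nothing.
It also fails if it takes over 64 s, if anything falls off the work surface, if the arm or the gripper's body presses on something with over 40 N, if the wrist force passes 120 N, or if a joint passes its speed limit or range.

### The arm

A 7-joint arm with a two-finger parallel gripper is mounted at the origin on a cart in front of the work surface, level with it; the furniture and walls round the work are solid. World frame = base frame: x ahead of the robot, y to its left, z up, the work surface at z = 0. Lengths are in mm, angles in rad, forces in N, time in s.
With the tool pointing down it reaches from about 400 to 875 mm from the base axis. Payload 6.5 kg.
Tool frame: the origin (TCP) lies at the very end of the fingers, on their centre line; the grasp point (between the pads) lies arm.pinch_z behind it (arm.pinch_z is the distance from the TCP to the grasp point, in mm); z points along the fingers, y is the direction in which the jaws open and shut (so a half turn about z gives the same grasp; the last joint's range is limited). The gripper opens to 88 mm and grips with 3 to 60 N. Pads are 18 mm wide; open, the fingers measure 123 mm over their backs; the gripper's body (75 mm by 187 mm) begins 45 mm behind the grasp point.
Start: joints at [1.043, 0.536, -0.004, 1.538, 0.003, 1.067, -0.071], TCP at [289.609, -581.908, 238.716] pointing down, gripper open.
Joint ranges: [-2.7, 2.7], [-0.37, 2.16], [-1.27, 1.26], [0.24, 2.4], [-1.31, 4.45], [0.19, 1.91], [-2.76, 2.76]. Speed limits (rad/s): [2.39, 2.39, 3.14, 3.14, 3.14, 3.14, 3.14].

### API

Orientations are given as a 3x3 rotation matrix whose columns are the frame's x, y, z axes.
In Python, from workcell import arm gives the robot as it stands.
- The arm moves only by the shell command python3 -m inch 'ROWS' [FORCE]. ROWS is a JSON object of lists of equal length, an entry for each row: "jaw": the closure, from 0 (fully open) to 1 (shut); "xyz": the shift along the tool's x, y, z in cm, a list of three; "angular": the turn, a rotation vector about the tool's x, y, z in degrees, a list of three. In form: {"jaw": [jaw, ...], "xyz": [[x, y, z], ...], "angular": [[wx, wy, wz], ...]}. A call has 1 to 8 rows; each row shifts and turns the commanded pose from where the row before left it, along the tool's axes as they then stand; what a row does not reach is not made up. A row lasts 1/12 s, in which the tool goes at most 41.7 mm and 7.16 degrees, less where a joint would pass 70% of its speed; a pose out of reach is approached as far as the arm can. A call is refused whole if a number of a shift passes 4.17 or a number of a turn 7.16, either way. A call with a gripper value outside its range is refused whole. The fingers move at their own pace and stop on an object; FORCE is the grip in N (left out, the last holds). Time passes only in rows, so rows that do not move let the fingers close. It gives the time, the measured TCP pose, the force and the opening at its end, in the units of the state.
- arm.observe(): the state, without advancing time (a new reading comes with each control period).
- arm.grab_frame(name): name is "scene" or "top" or "wrist"; returns a dict with "image" (420x560x3 uint8, blue, green, red), "camera_matrix" (3x3 intrinsics, pixels), "D" ([k1, k2, p1, p2, k3] as OpenCV has them; the pictures are not rectified), "extrinsics" (4x4, takes a point from camera to world coordinates). Camera axes: x right, y down, z forward; pixel columns grow to the right and rows downward; lengths in mm; the calibration is good to about 2 mm. A picture is of the moment at which its call begins. There is no depth.
- arm.sign_off(): hands the job in, once; it reports no verdict.
The state is a dict: "time": time; "joint_pos": joint angles; "joint_vel": joint speeds; "joint_torque": joint torques, N m; "tcp_pos": TCP position; "orientation": TCP orientation; "ft_force": force on the tool from outside, world axes, zero at the start; "torque": the same for the moment, N m; "width": finger opening in mm.
Only numpy, scipy, OpenCV 4.12 (cv2) and the standard library are available. Lean on these libraries where they do the work, as an engineer would, in place of code of your own. Each camera call takes 0.05 s, during which the arm holds its last target. There are 200 camera calls.

## Working session

There is one attempt and no reset: what is moved stays moved. The work goes in short steps, Python scripts to look and compute and a shell command to move; the robot and the scene stay as the last step left them, time stands still between calls to the robot, and variables do not carry over. Pictures are saved under pics/ and viewed, about 8 in all and at most 12, crops included, and the job is handed in when it is done.

```bash
mkdir -p pics; ls; cat > h.py <<'E'
import numpy as np, cv2, json, pickle
from workcell import arm
def snap(name, tag):
    f=arm.grab_frame(name); pickle.dump(f,open(f'pics/{tag}.pkl','wb')); cv2.imwrite(f'pics/{tag}.png',f['image']); return f
def load(tag): return pickle.load(open(f'pics/{tag}.pkl','rb'))
def ray(f,uv):
    K=np.array(f['camera_matrix'],float);D=np.array(f['D'],float);T=np.array(f['extrinsics'],float)
    p=cv2.undistortPoints(np.array([[uv]],float),K,D)[0,0]
    d=T[:3,:3]@np.array([p[0],p[1],1]); return T[:3,3],d/np.linalg.norm(d)
def tri(*obs):
    A=np.zeros((3,3));b=np.zeros(3);R=[]
    for f,uv in obs:
        o,d=ray(f,uv);P=np.eye(3)-np.outer(d,d);A+=P;b+=P@o;R.append((o,P))
    X=np.linalg.solve(A,b); return X,[np.linalg.norm(P@(X-o)) for o,P in R]
def onz(f,uv,z):
    o,d=ray(f,uv);return o+d*(z-o[2])/d[2]
def proj(f,X):
    T=np.linalg.inv(np.array(f['extrinsics'],float));r,_=cv2.Rodrigues(T[:3,:3])
    return cv2.projectPoints(np.array(X,float).reshape(-1,1,3),r,T[:3,3],np.array(f['camera_matrix'],float),np.array(f['D'],float))[0][:,0]
E
python3 - <<'E'
from h import *
a=snap('scene','s0')['image'];b=snap('top','t0')['image']
for n in('s0','t0'):
  f=load(n);print(n,np.round(f['extrinsics'],3).tolist(),np.round(f['camera_matrix'],1).tolist())
cv2.imwrite('pics/v1.png',cv2.resize(a,(800,600),interpolation=cv2.INTER_CUBIC))
cv2.imwrite('pics/v2.png',cv2.resize(b,(800,600),interpolation=cv2.INTER_CUBIC))
print(arm.observe(),arm.pinch_z)
E
```

```text
pics
s0 [[0.443, -0.49, 0.75, -673.415], [-0.896, -0.251, 0.366, -588.021], [0.009, -0.835, -0.551, 1045.63], [0.0, 0.0, 0.0, 1.0]] [[502.5, 0.0, 285.0], [0.0, 502.5, 203.6], [0.0, 0.0, 1.0]]
t0 [[-0.008, -0.991, 0.135, 262.775], [-1.0, 0.006, -0.016, -39.182], [0.015, -0.135, -0.991, 1650.163], [0.0, 0.0, 0.0, 1.0]] [[542.7, 0.0, 291.8], [0.0, 542.7, 206.0], [0.0, 0.0, 1.0]]
{'time': 0.1, 'joint_pos': array([ 1.04282234,  0.537075  , -0.00447465,  1.53874493,  0.00260345,
        1.06731228, -0.0712184 ]), 'joint_vel': array([ 0.00051703, -0.0018203 ,  0.00052503, -0.00333627,  0.00012792,
        0.00133827,  0.00127162]), 'joint_torque': array([ 2.34156170e-03, -5.72077274e+01,  9.93720330e-01, -2.52232790e+01,
       -5.61979786e-02,  1.34060543e-02,  5.72729277e-05]), 'tcp_pos': array([ 289.36361639, -581.42881487,  237.947795  ]), 'orientation': array([[ 8.95225221e-01,  4.45613297e-01, -7.70027956e-04],
       [ 4.45613951e-01, -8.95224244e-01,  1.32643386e-03],
       [-9.82711296e-05, -1.53059224e-03, -9.99998824e-01]]), 'ft_force': array([-0.34875916, -0.18736961, -0.54861683]), 'torque': array([ 0.01437497, -0.03169011,  0.01567903]), 'width': 88.4715912663959} 18.700000000000003
```

View pics/v1.png

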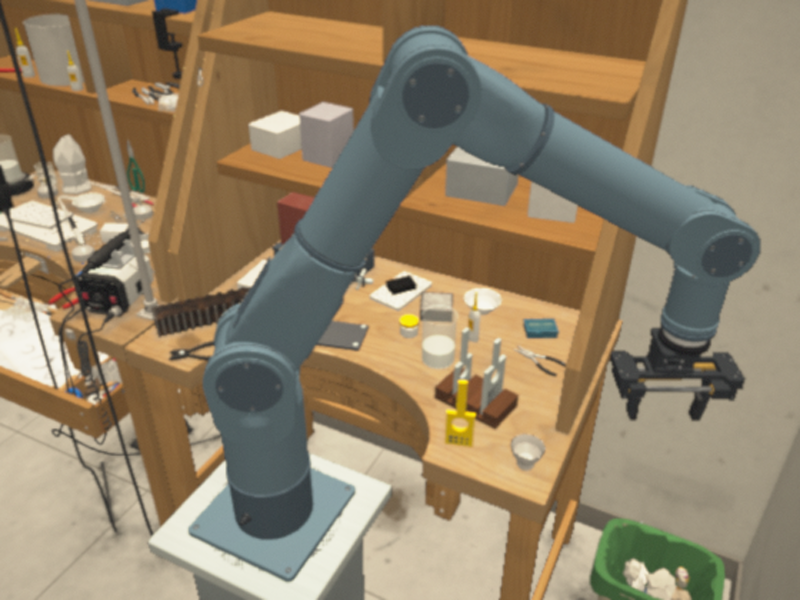

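View pics/v2.png

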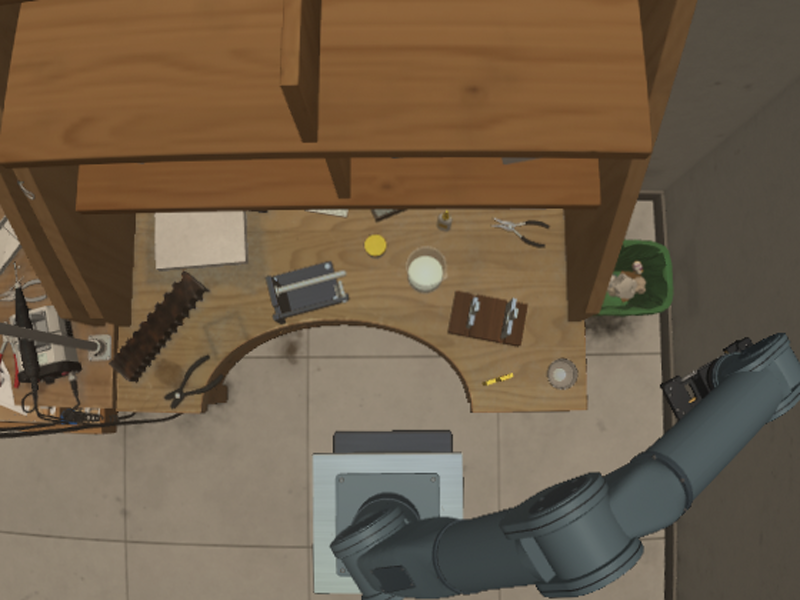

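The scene view (800 px scale) shows the rack at (477,398), steel plates at (463,370) and (495,375), and a yellow decoy at (460,415). The arm hides the stand. The top view shows the rack at (487,318), stand at (307,290), beaker (425,270), flux jar (375,245), glue (445,218), cup (561,374). Next are enlarged crops.

```bash
python3 - <<'E'
from h import *
a=load('s0')['image'];b=load('t0')['image']
c1=cv2.resize(b[175:235,180:260],(640,480),interpolation=cv2.INTER_CUBIC)   # x8 from (180,175)
c2=cv2.resize(b[195:255,305:385],(640,480),interpolation=cv2.INTER_CUBIC)   # from (305,195)
c3=cv2.resize(a[225:315,290:410],(800,600),interpolation=cv2.INTER_CUBIC)
cv2.imwrite('pics/v3.png',cv2.resize(np.hstack([c1,c2]),(800,300)))
A=cv2.resize(np.hstack([b[175:235,180:260],b[195:255,305:385]]),(800,300),interpolation=cv2.INTER_CUBIC) # x5
B=cv2.resize(a[225:315,270:430],(533,300),interpolation=cv2.INTER_CUBIC)
B=np.hstack([B,np.zeros((300,267,3),np.uint8)])
cv2.imwrite('pics/v3.png',np.vstack([A,B]))
E
```

```text
(no output)
```

View pics/v3.png

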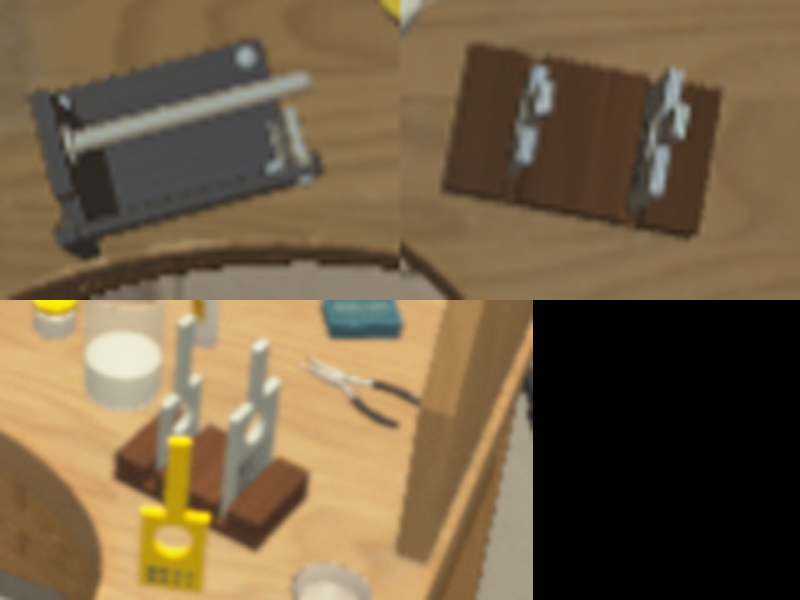

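```bash
python3 - <<'E'
from h import *
t=load('t0');s=load('s0')
L=lambda u,v:(u/5+180,v/5+175)
R=lambda u,v:((u-400)/5+305,v/5+195)
S=lambda u,v:(u/3.333+270,(v-300)/3.333+225)
print('rack',[onz(t,R(*p),34).round(0)[:2] for p in((475,45),(720,92),(690,237),(443,190))])
print('peg tip/root',onz(t,L(308,80),180).round(0),onz(t,L(72,140),180).round(0))
for n,a,b in(('small',(187,320),(548,95)),('large',(262,345),(681,122))): print(n,[x if i else x.round(0) for i,x in enumerate(tri((s,S(*a)),(t,R(*b))))])
V=lambda u,v:(u*.7,v*.7)
print('beaker base-ish',onz(t,V(425,270),40).round(0),'cup',onz(t,V(561,374),40).round(0),'decoy',onz(t,V(497,380),150).round(0),'panel foot',onz(t,V(584,320),0).round(0),'shelf',onz(t,V(400,210),200).round(0), 'glue',onz(t,V(445,218),100).round(0))
print('base stand',[onz(t,L(*p),10).round(0)[:2] for p in((258,42),(318,170))], 'arm end',onz(t,L(318,165),227).round(0))
E
```

```text
rack [array([ 489., -150.]), array([ 459., -298.]), array([ 372., -278.]), array([ 401., -130.])]
peg tip/root [505.  75. 180.] [473. 205. 180.]
small [array([ 441., -180.,  173.]), [np.float64(0.4560482089020381), np.float64(0.4560482089019618)]]
large [array([ 425., -253.,  181.]), [np.float64(0.8604880282377328), np.float64(0.8604880282377525)]]
beaker base-ish [534. -83.  40.] cup [ 312. -366.   40.] decoy [ 299. -217.  150.] panel foot [ 429. -428.    0.] shelf [624. -31. 200.] glue [ 632. -123.  100.]
base stand [array([557., 119.]), array([478.,  82.])] arm end [452.  66. 227.]
```

Candidates for the large plate: steel plate in the right slot, scene crop (255,425); steel plate in the left slot with a narrower body and longer tang, (180,430), is the small one; the yellow one at (175,530) is the decoy. So the right slot (425,-253) holds the large plate and the left slot (441,-180) the small. The flap and arm are on the stand's robot side, and the peg points to world -y.

```bash
cat >> h.py <<'E'
from scipy.spatial.transform import Rotation as Ro
def togo(p,ydir):
    o=arm.observe();R=np.array(o['orientation']);y=np.array([*ydir,0.]);y/=np.linalg.norm(y)
    T=np.column_stack([np.cross(y,[0,0,-1.]),y,[0,0,-1.]])
    print('t',o['time'],'tcp',o['tcp_pos'].round(1),'F',o['ft_force'].round(1),'w',round(o['width'],1))
    print('togo tool cm',(R.T@(np.array(p)-o['tcp_pos'])/10).round(2),'| after turn',(T.T@(np.array(p)-o['tcp_pos'])/10).round(2),'rot deg',np.degrees(Ro.from_matrix(R.T@T).as_rotvec()).round(2))
E
python3 -m inch '{"jaw":[0,0,0,0,0,0,0,0],"xyz":[[0,0,-1.5],[0,0,-1.5],[1.8,-3.6,0],[1.8,-3.6,0],[1.8,-3.6,0],[1.8,-3.6,0],[1.8,-3.6,0],[1.8,-3.6,0]],"angular":[[0,0,0],[0,0,0],[0,0,0],[0,0,0],[0,0,0],[0,0,0],[0,0,0],[0,0,0]]}'
python3 -m inch '{"jaw":[0,0,0,0,0,0,0,0],"xyz":[[1.8,-3.6,0],[1.8,-3.6,0],[0,0,0],[0,0,0],[0,0,0],[0,0,0],[0,0,0],[0,0,0]],"angular":[[0,0,0],[0,0,0],[0,0,6.3],[0,0,6.3],[0,0,6.3],[0,0,6.3],[0,0,6.3],[0,0,6.3]]}'
python3 -c "
from h import *
togo([425,-240,270],(-.2,-.98))"
```

```text
time: 0.77
tcp_pos: [289.5, -338.3, 268.4]
orientation: [[0.895, 0.445, -0.0], [0.445, -0.895, 0.0], [-0.0, -0.0, -1.0]]
ft_force: [0.9, 0.1, 0.2]
width: 88.2
time: 1.43
tcp_pos: [289.9, -259.7, 268.5]
orientation: [[0.979, -0.202, -0.0], [-0.202, -0.979, 0.0], [-0.0, -0.0, -1.0]]
ft_force: [0.6, -0.2, -0.2]
width: 87.9
t 1.4333 tcp [ 289.9 -259.7  268.5] F [ 0.6 -0.2 -0.2] w 87.9
togo tool cm [12.83 -4.66 -0.15] | after turn [12.84 -4.63 -0.15] rot deg [-0.01  0.03 -0.11]
```

```bash

python3 -m inch '{"jaw":[0,0],"xyz":[[3,-1,0],[3,-1,0]],"angular":[[0,0,0],[0,0,0]]}' | head -2
python3 -c "
from h import *
snap('wrist','w0')"
python3 -m inch '{"jaw":[0,0,0,0],"xyz":[[3.2,-1,0],[3.3,-1,0],[0,0,0],[0,0,0]],"angular":[[0,0,0],[0,0,0],[0,0,0],[0,0,0]]}' | head -2
python3 -c "
from h import *
snap('wrist','w1')
a=load('w0')['image'];b=load('w1')['image']
print(load('w1')['extrinsics'].__array__().round(2) if hasattr(load('w1')['extrinsics'],'__array__') else load('w1')['extrinsics'])
cv2.imwrite('pics/v4.png',cv2.resize(np.hstack([a,b]),(800,300),interpolation=cv2.INTER_AREA))
togo([425,-253,270],(-.2,-.98))"
```

```text
time: 1.6
tcp_pos: [352.5, -252.4, 268.7]
time: 1.98
tcp_pos: [421.5, -244.5, 268.1]
[[-1.9000e-01 -9.4000e-01 -2.7000e-01  4.9235e+02]
 [-9.8000e-01  1.9000e-01  5.0000e-02 -2.5862e+02]
 [ 0.0000e+00  2.8000e-01 -9.6000e-01  4.1401e+02]
 [ 0.0000e+00  0.0000e+00  0.0000e+00  1.0000e+00]]
t 2.0333 tcp [ 420.1 -245.   268.1] F [-0.7 -0.4  0.2] w 88.1
togo tool cm [ 0.64  0.68 -0.19] | after turn [ 0.64  0.68 -0.19] rot deg [-0.02  0.1   0.24]
```

View pics/v4.png

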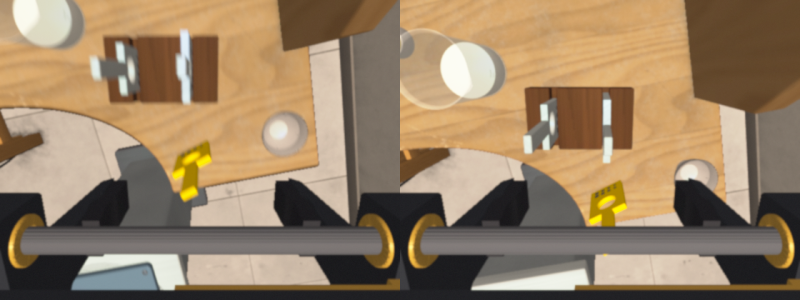

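Wrist views: large plate at (184,65) left and (607,125) right, small at (112,68) and (542,125). Enlarging these.

```bash
python3 -c "
from h import *
a=load('w0')['image'][40:150,115:315];b=load('w1')['image'][115:235,160:330]
cv2.imwrite('pics/v5.png',np.vstack([np.hstack([cv2.resize(a,(480,264),interpolation=cv2.INTER_CUBIC),np.zeros((264,320,3),np.uint8)]),np.hstack([cv2.resize(b,(470,332),interpolation=cv2.INTER_CUBIC),np.zeros((332,330,3),np.uint8)])])[:, :480])
"
```

```text
(no output)
```

View pics/v5.png

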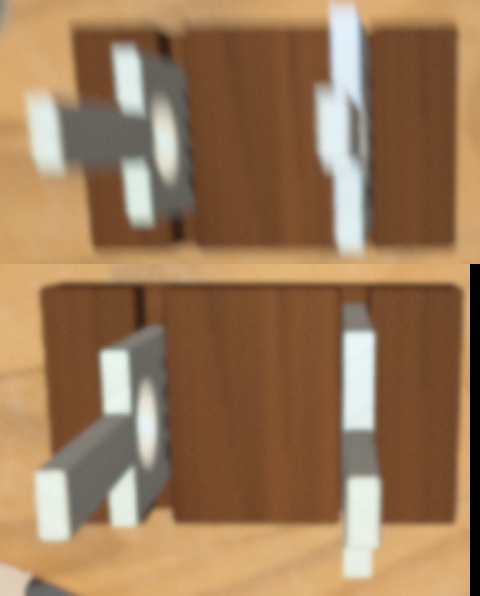

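```bash
python3 -c "
from h import *
a=load('w0');b=load('w1');s=load('s0')
A=lambda u,v:(u/2.4+115,v/2.4+40)
B=lambda u,v:(u/2.765+160,(v-264)/2.765+115)
S=lambda u,v:(u/3.333+270,(v-300)/3.333+225)
for n,p,q,r,h in(('large',(331,128),(362,511),(262,345),184),('small',(45,133),(53,504),(187,320),176)):
  print(n,tri((a,A(*p)),(b,B(*q))),tri((a,A(*p)),(b,B(*q)),(s,S(*r))), onz(a,A(*p),h).round(1),onz(b,B(*q),h).round(1))
print('rack',[onz(b,B(*p),34).round(1) for p in((42,287),(462,287),(457,522),(72,522))])
print('large body top ends',[onz(b,B(*p),124).round(1) for p in((358,330),(357,577))])
print('slot lines')
"
```

```text
large (array([ 430.59989224, -252.28846656,  192.36073425]), [np.float64(0.26942184580560175), np.float64(0.26942184580562273)]) (array([ 428.97827078, -252.14284553,  179.47740774]), [np.float64(2.2363146912410836), np.float64(1.8582301619456894), np.float64(1.1177834617052782)]) [ 430.8 -251.5  184. ] [ 428.3 -252.3  184. ]
small (array([ 443.85752458, -181.95631855,  184.11642137]), [np.float64(0.2092941189065222), np.float64(0.20929411890660019)]) (array([ 442.96885609, -178.16418939,  171.90483081]), [np.float64(2.1210212345152297), np.float64(1.6122617025237536), np.float64(1.1067647485395506)]) [ 444.6 -178.7  176. ] [ 442.2 -179.5  176. ]
rack [array([ 491.7, -150.2,   34. ]), array([ 462.3, -299.5,   34. ]), array([ 375.1, -283.4,   34. ]), array([ 403.9, -137.5,   34. ])]
large body top ends [array([ 463.4, -259.4,  124. ]), array([ 391.7, -245.4,  124. ])]
slot lines
```

```bash

python3 -m inch '{"jaw":[0.5,0.5,0.5,0.5,0.5,0.5],"xyz":[[0.93,0.57,0],[0,0,0],[0,0,0],[0,0,-0.0],[0,0,0],[0,0,0]],"angular":[[0,0,-0.3],[0,0,0],[0,0,0],[0,0,0],[0,0,0],[0,0,0]]}' | head -2
python3 -c "
from h import *
togo([428,-252.3,138],(-.19,-.98))"
```

```text
time: 2.53
tcp_pos: [428.3, -252.7, 268.8]
t 2.5333 tcp [ 428.3 -252.7  268.8] F [ 0.9  1.2 -0.9] w 50.6
togo tool cm [-0.04 -0.03 13.08] | after turn [-0.04 -0.03 13.08] rot deg [ 0.    0.   -0.08]
```

```bash

python3 -m inch '{"jaw":[0.5,0.5,0.5,0.5,0.5,0.5],"xyz":[[0,0,3],[0,0,3],[0,0,3],[0,0,2.5],[0,0,1.58],[0,0,0]],"angular":[[0,0,0],[0,0,0],[0,0,0],[0,0,0],[0,0,0],[0,0,0]]}' 
python3 -m inch '{"jaw":[1,1,1,1,1,1,1,1],"xyz":[[0,0,0],[0,0,0],[0,0,0],[0,0,0],[0,0,0],[0,0,0],[0,0,0],[0,0,0]],"angular":[[0,0,0],[0,0,0],[0,0,0],[0,0,0],[0,0,0],[0,0,0],[0,0,0],[0,0,0]]}' 50

```

```text
time: 3.03
tcp_pos: [426.3, -251.5, 135.0]
orientation: [[0.982, -0.191, -0.005], [-0.191, -0.982, 0.003], [-0.006, -0.002, -1.0]]
ft_force: [-1.0, -0.2, 0.3]
width: 44.2
time: 3.7
tcp_pos: [429.2, -252.5, 138.6]
orientation: [[0.982, -0.191, 0.001], [-0.191, -0.982, -0.0], [0.001, -0.0, -1.0]]
ft_force: [-0.0, 1.5, 6.5]
width: 7.7
```

```bash

python3 -m inch '{"jaw":[1,1,1,1,1,1,1,1],"xyz":[[0,0,-1],[0,0,-2],[0,0,-2.5],[0,0,-3],[0,0,-3.5],[0,0,-3.5],[0,0,-3.5],[0,0,0]],"angular":[[0,0,0],[0,0,0],[0,0,0],[0,0,0],[0,0,0],[0,0,0],[0,0,0],[0,0,0]]}' 
python3 -c "
from h import *
t=load('t0');s=load('s0')
for a,b in(((220,165),(77,207)),((597,248),(600,206))): print(tri((s,(a[0]*.7,a[1]*.7)),(t,(b[0]*.7,b[1]*.7))))
snap('wrist','w2')
f=snap('scene','s1')
snap('top','t1')
print(arm.observe()['joint_pos'])
cv2.imwrite('pics/v6.png',np.hstack([cv2.resize(load('s1')['image'],(800,600))[0:600,100:500],cv2.resize(load('t1')['image'][170:290,170:250],(400,600),interpolation=cv2.INTER_CUBIC)]))
"
```

```text
time: 4.37
tcp_pos: [431.3, -254.2, 334.9]
orientation: [[0.981, -0.192, 0.01], [-0.192, -0.981, -0.005], [0.011, 0.003, -1.0]]
ft_force: [1.0, 0.4, -2.3]
width: 7.8
(array([611.36026366, 560.70089514, 319.4007614 ]), [np.float64(3.0017340714156298), np.float64(3.0017340714155836)])
(array([ 596.59852429, -384.52953793,  339.67492064]), [np.float64(0.612619944575546), np.float64(0.6126199445753447)])
[ 0.61780162  0.19149876 -0.20176599  1.81751391  0.04225963  1.13813485
 -1.3617058 ]
```

View pics/v6.png

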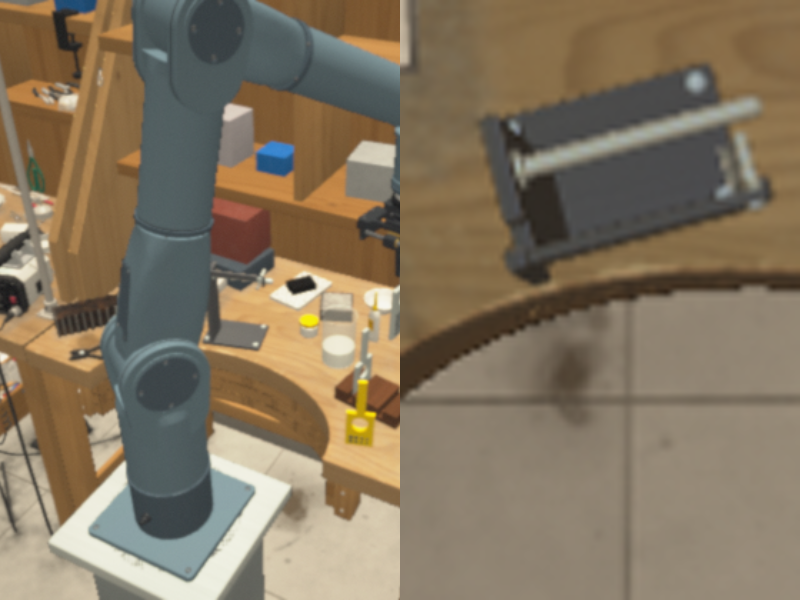

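```bash

Z='[0,0,0],[0,0,0],[0,0,0],[0,0,0],[0,0,0],[0,0,0],[0,0,0],[0,0,0]'
python3 -m inch '{"jaw":[1,1,1,1,1,1,1,1],"xyz":[[0,0,0],[0,0,0],[0,0,0],[0,0,0],[0,0,0],[0,0,0],[0,0,0],[0,0,0]],"angular":[[0,0,-7],[0,0,-7],[0,0,-7],[0,0,-7],[0,0,-7],[0,0,-7],[0,0,-7],[0,0,-7]]}' | head -2
python3 -m inch '{"jaw":[1,1,1,1,1,1,1,1],"xyz":[[0,0,0],[0,0,0],[0,0,0],[0,0,0],[0,0,0],[0,0,0],[0,0,0],[0,0,0]],"angular":[[0,0,-7],[0,0,-7],[0,0,-7],[0,0,-7],[0,0,-7],[0,0,-7],[0,0,-7],[0,0,-7]]}' | head -2
python3 -m inch '{"jaw":[1,1,1,1,1,1,1,1],"xyz":[[0,0,0],[0,0,0],[0,0,0],[0,0,0],[0,0,0],[0,0,0],[0,0,0],[0,0,0]],"angular":[[0,0,-7],[0,0,-7],[0,0,-7],[0,0,-7],[0,0,-7],[0,0,-7],[0,0,-7],[0,0,-7]]}' | head -2
python3 -m inch '{"jaw":[1,1,1,1,1,1,1],"xyz":[[0,0,0],[0,0,0],[0,0,0],[0,0,0],[0,0,0],[0,0,0],[0,0,0]],"angular":[[0,0,-7],[0,0,-7],[0,0,-7],[0,0,-7],[0,0,-7],[0,0,-3],[0,0,0]]}'
python3 -c "
from h import *
t=load('t1');s=load('s1')
L=lambda u,v:((u-400)/5+170,v/5+170)
print(tri((s,(366*.7,280*.7)),(t,L(757,103))),onz(t,L(757,103),180),onz(t,L(520,168),180))
print(arm.observe()['joint_pos'].round(2))
# peg direction dir
d=onz(t,L(520,168),180)-onz(t,L(757,103),180);d/=np.linalg.norm(d);tip=onz(t,L(757,103),180)
print(d);e=tip-40*d; togo([e[0],e[1],330],(-.246,.97))
"
```

```text
time: 5.18
tcp_pos: [427.2, -252.1, 325.5]
time: 5.85
tcp_pos: [427.1, -252.1, 325.5]
time: 6.52
tcp_pos: [427.1, -252.1, 325.5]
time: 7.1
tcp_pos: [427.2, -252.2, 325.7]
orientation: [[-0.966, -0.26, -0.004], [-0.26, 0.966, 0.003], [0.003, 0.003, -1.0]]
ft_force: [-0.3, -0.8, -3.6]
width: 7.5
(array([502.87741224,  80.51326829, 183.00458869]), [np.float64(6.239162745790986), np.float64(6.239162745790944)]) [506.55909517  75.38042992 180.        ] [471.29184903 206.02678098 180.        ]
[ 1.    0.24 -0.65  1.8   0.16  1.16  2.13]
[-0.26061579  0.9654426   0.        ]
t 7.1 tcp [ 427.2 -252.2  325.7] F [-0.3 -0.8 -3.6] w 7.5
togo tool cm [-16.18  25.57  -0.38] | after turn [-15.8   25.8   -0.43] rot deg [ 0.2  -0.16  0.84]
```

```bash

python3 -m inch '{"jaw":[1,1,1,1,1,1,1,1],"xyz":[[-1,1.6,0],[-2,3,0],[-2.3,3.3,0],[-2.3,3.3,0],[-2.3,3.3,0],[-2.3,3.3,0],[-2,3,0],[-1.4,2,0]],"angular":[[0,0,0],[0,0,0],[0,0,0],[0,0,0],[0,0,0],[0,0,0],[0,0,0],[0,0,0]]}' |head -2
python3 -m inch '{"jaw":[1,1,1,1],"xyz":[[-0.6,0.8,0],[0,0,0],[0,0,0],[0,0,0]],"angular":[[0,0,0],[0,0,0],[0,0,0],[0,0,0]]}' 
python3 -c "
from h import *
f=snap('wrist','w3');g=snap('scene','s2');snap('top','t2')
print(arm.observe()['joint_pos'].round(2))
im=cv2.resize(f['image'],(560,420))
T=[506.6,75.4,180];r=[471.3,206,180]
print(proj(f,[T,r]),proj(g,[T,r]))
cv2.imwrite('pics/v7.png',np.hstack([im,cv2.resize(g['image'][150:290,160:240],(240,420),interpolation=cv2.INTER_CUBIC)]))
togo([515,43,330],(-.26,.965))
"
```

```text
time: 7.77
tcp_pos: [520.0, 12.1, 326.7]
time: 8.1
tcp_pos: [523.6, 14.8, 327.1]
orientation: [[-0.967, -0.255, -0.002], [-0.255, 0.967, -0.001], [0.002, -0.001, -1.0]]
ft_force: [0.5, -0.3, -3.4]
width: 7.2
[ 0.52  0.33 -0.79  1.73  0.25  1.19  1.49]
[[360.16001649 189.4426878 ]
 [527.37005664 188.59085228]] [[260.14565413 196.53885371]
 [219.4204736  191.83937072]]
t 8.25 tcp [523.9  15.2 327.7] F [-0.   0.1 -4.1] w 7.8
togo tool cm [ 0.15  2.92 -0.24] | after turn [ 0.14  2.92 -0.23] rot deg [-0.04 -0.05 -0.3 ]
```

View pics/v7.png

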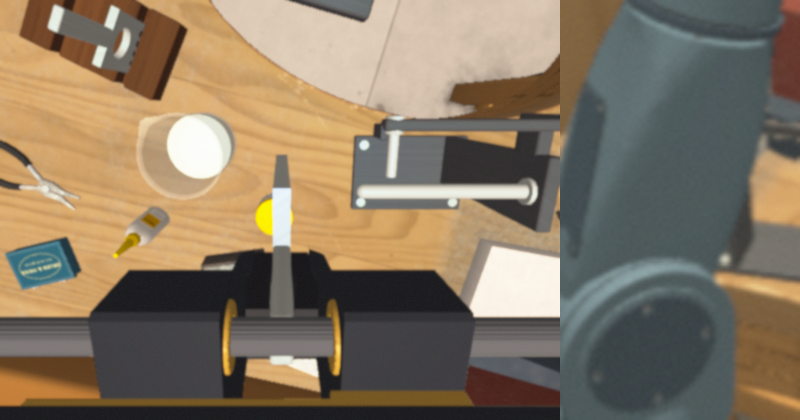

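Wrist view: plate edge-on at u≈282 in the jaws and clear of everything. Peg runs from tip (358,191) to root (530,190), with the shut flap hanging at about (392,150).

```bash

python3 -c "
from h import *
f=load('w3');t=load('t1');t2=load('t0')
L=lambda u,v:((u-400)/5+170,v/5+170)
print(tri((f,(358,191)),(t,L(757,103))),tri((f,(528,190)),(t,L(520,168))))
T=onz(f,(358,191),180);r=onz(f,(528,190),180);d=(r-T)/np.linalg.norm(r-T);print(T,r,d,np.linalg.norm(r-T))
d0=np.array([-.255,.967,0]);
# line: average of top and wrist estimates
tip=(np.array([506.6,75.4,180])+T)/2; print('tip',tip)
e=tip-28*d0; togo([e[0],e[1],178+42.6],d0[:2])
"
```

```text
(array([508.55696943,  75.87786596, 173.29957581]), [np.float64(0.8755855159460415), np.float64(0.8755855159458508)]) (array([471.64866759, 205.91285854, 181.29714858]), [np.float64(0.5427328446130135), np.float64(0.5427328446130923)])
[508.28226878  74.10905391 180.        ] [472.24691006 206.99529888 180.        ] [-0.26172222  0.96514324  0.        ] 137.68551549966793
tip [507.44113439  74.75452696 180.        ]
t 8.25 tcp [523.9  15.2 327.7] F [-0.   0.1 -4.1] w 7.8
togo tool cm [ 0.07  3.39 10.7 ] | after turn [ 0.07  3.38 10.71] rot deg [-0.04 -0.05  0.01]
```

```bash

python3 -m inch '{"jaw":[1,1,1,1,1,1,1,1],"xyz":[[0.07,0,1.5],[0,0,2.5],[0,0,2.5],[0,0,2.5],[0,0,1.7],[0,1,0],[0,1,0],[0,0,0]],"angular":[[0,0,0.3],[0,0,0],[0,0,0],[0,0,0],[0,0,0],[0,0,0],[0,0,0],[0,0,0]]}' |head -2
python3 -m inch '{"jaw":[1,1],"xyz":[[0,0,0],[0,0,0]],"angular":[[0,0,0],[0,0,0]]}' 
python3 -c "
from h import *
f=snap('wrist','w4');print(arm.observe()['joint_pos'].round(2))
d0=np.array([-.262,.965,0]);tip=np.array([507.4,74.8,180])
for s in(-113,0): 
  e=tip+(s+85)*d0; togo([e[0],e[1],178+42.6],d0[:2])
cv2.imwrite('pics/v8.png',cv2.resize(f['image'],(800,600)))
"
```

```text
time: 8.92
tcp_pos: [518.5, 39.5, 222.4]
time: 9.08
tcp_pos: [519.3, 36.4, 222.2]
orientation: [[-0.967, -0.253, 0.002], [-0.253, 0.967, -0.0], [-0.002, -0.001, -1.0]]
ft_force: [-0.2, 0.4, -3.2]
width: 7.6
[ 0.43  0.44 -0.75  1.86  0.36  0.98  1.36]
t 9.1333 tcp [519.2  36.1 222. ] F [-0.5 -0.7 -3. ] w 7.7
togo tool cm [0.13 1.24 0.14] | after turn [0.12 1.24 0.14] rot deg [-0.06  0.1  -0.55]
t 9.1333 tcp [519.2  36.1 222. ] F [-0.5 -0.7 -3. ] w 7.7
togo tool cm [ 0.24 12.54  0.12] | after turn [ 0.12 12.54  0.14] rot deg [-0.06  0.1  -0.55]
```

View pics/v8.png

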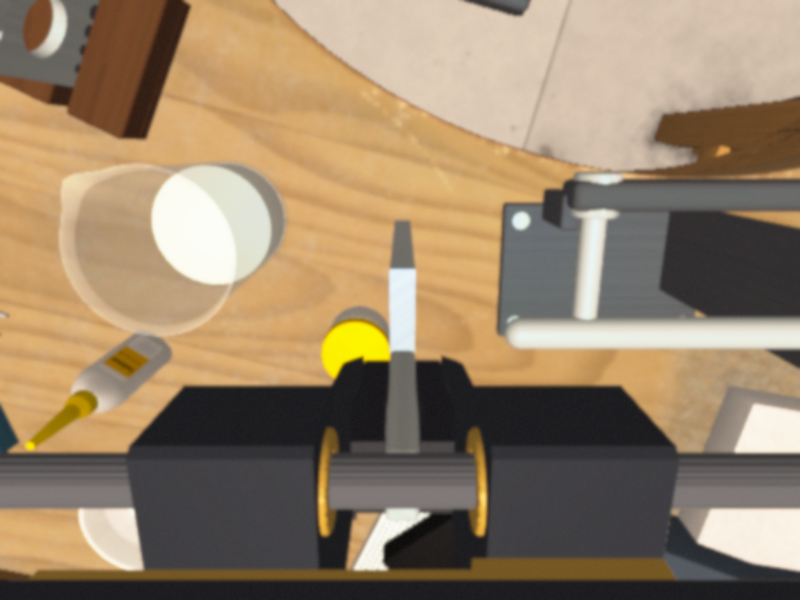

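Plate edge-on at u≈402, peg axis at v≈333 with tip u≈510; everything clear. I'll check the lateral offset from this closer view.

```bash

python3 -c "
from h import *
f=load('w4')
a=onz(f,(510*.7,333*.7),180);b=onz(f,(785*.7,332*.7),180);d=(b-a)/np.linalg.norm(b-a);print(a,b,d)
R=arm.observe()['orientation'];p=arm.observe()['tcp_pos']
print('peg tip in tool axes',R.T@(a-p),'far',R.T@(b-p))
# pixel of eye/top edge ends of the plate: top edge center expected
e=p+R@np.array([0,0,14.6]);print(proj(f,[e+R@np.array([x,0,0]) for x in(-36,-9,9,36)])/.7)
"
```

```text
[508.32880641  74.79761711 180.        ] [481.63004201 174.68501671 180.        ] [-0.25822357  0.96608519  0.        ]
peg tip in tool axes [ 0.79003842 40.23504455 41.93221062] far [  1.37087814 143.62735072  41.83087108]
[[403.1781854  459.97026507]
 [403.33002859 388.68475582]
 [403.43855437 337.74352364]
 [403.61361583 255.58519583]]
```

```bash

python3 -m inch '{"jaw":[1,1,1,1,1,1,1,1],"xyz":[[0.45,0,0.2],[0,0,0],[0,1.2,0],[0,1.2,0],[0,1.2,0],[0,1.2,0],[0,0.7,0],[0,0,0]],"angular":[[0,0,-0.4],[0,0,0],[0,0,0],[0,0,0],[0,0,0],[0,0,0],[0,0,0],[0,0,0]]}'
python3 -c "
from h import *
f=snap('wrist','w5');print(arm.observe()['joint_pos'].round(2))
cv2.imwrite('pics/v9.png',cv2.resize(f['image'],(800,600)))
"
```

```text
time: 9.8
tcp_pos: [499.1, 91.1, 219.1]
orientation: [[-0.965, -0.264, 0.0], [-0.264, 0.965, 0.001], [-0.0, 0.001, -1.0]]
ft_force: [-0.4, 0.5, -4.1]
width: 7.8
[ 0.35  0.42 -0.77  1.9   0.36  0.96  1.25]
```

View pics/v9.png

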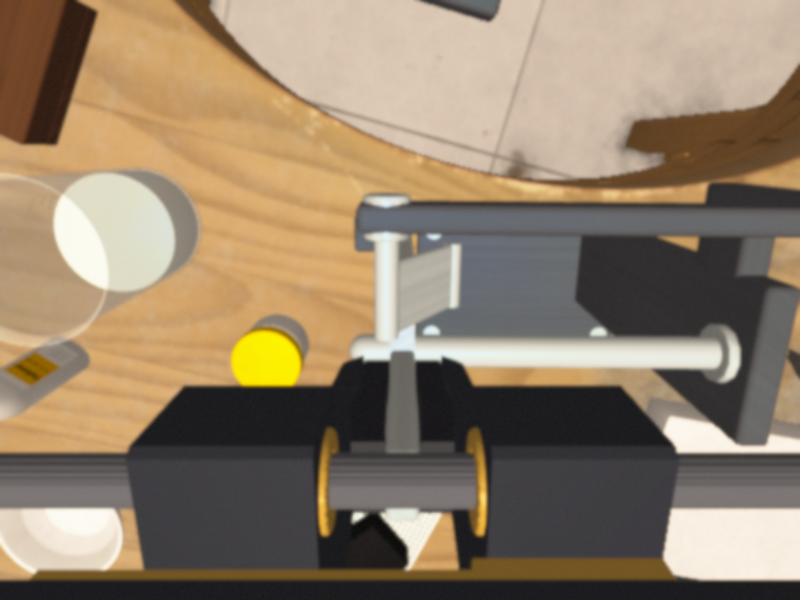

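The peg tip (350,348) is through the eye and the flap (430,280) is being lifted, with no force.

```bash

python3 -m inch '{"jaw":[1,1,1,1,1,1,1,1],"xyz":[[0,1,0],[0,1.2,0],[0,1.2,0],[0,1.2,0],[0,0,0],[0,0,0],[0,0,0],[0,0,0]],"angular":[[0,0,0],[0,0,0],[0,0,0],[0,0,0],[0,0,0],[0,0,0],[0,0,0],[0,0,0]]}'
python3 -m inch '{"jaw":[1,1,1,1,1,1,1,1],"xyz":[[0,1,0],[0,1.2,0],[0,1.2,0],[0,1.2,0],[0,1.2,0],[0,0,0],[0,0,0],[0,0,0]],"angular":[[0,0,0],[0,0,0],[0,0,0],[0,0,0],[0,0,0],[0,0,0],[0,0,0],[0,0,0]]}'
python3 -m inch '{"jaw":[1,1,1,1,1,1,1,1],"xyz":[[0,0,0.3],[0,0,0.2],[0,0,0.2],[0,0,0.1],[0,0,0],[0,0,0],[0,0,0],[0,0,0]],"angular":[[0,0,0],[0,0,0],[0,0,0],[0,0,0],[0,0,0],[0,0,0],[0,0,0],[0,0,0]]}'
python3 -c "
from h import *
p=arm.observe()['tcp_pos'];print('s',-85+(p-[508.3,74.8,180])@[-.26,.9656,0])
f=snap('wrist','w6')
cv2.imwrite('pics/v10.png',cv2.resize(f['image'],(800,600)))
"
```

```text
time: 10.52
tcp_pos: [488.0, 132.0, 218.8]
orientation: [[-0.966, -0.259, -0.0], [-0.259, 0.966, -0.0], [0.0, -0.0, -1.0]]
ft_force: [0.8, -0.4, -4.1]
width: 7.4
time: 11.18
tcp_pos: [473.0, 188.0, 218.8]
orientation: [[-0.966, -0.259, -0.0], [-0.259, 0.966, -0.001], [0.0, -0.001, -1.0]]
ft_force: [-0.2, 0.3, -3.5]
width: 7.8
time: 11.85
tcp_pos: [473.2, 188.0, 212.2]
orientation: [[-0.966, -0.259, 0.001], [-0.259, 0.966, -0.002], [-0.0, -0.002, -1.0]]
ft_force: [-5.3, -4.3, 13.2]
width: 7.6
s 33.45229554818043
```

```bash

python3 -m inch '{"jaw":[0.6,0.6,0.6,0.6,0.6,0.6,0.6,0.6],"xyz":[[0,0,-0.1],[0,0,0],[0,0,0],[0,0,0],[0,0,0],[0,0,0],[0,0,0],[0,0,0]],"angular":[[0,0,0],[0,0,0],[0,0,0],[0,0,0],[0,0,0],[0,0,0],[0,0,0],[0,0,0]]}'
python3 -m inch '{"jaw":[0.6,0.6,0.6,0.6,0.6,0.6,0.6,0.6],"xyz":[[0,0,-0.5],[0,0,-1],[0,0,-1.5],[0,0,-2],[0,0,-2],[0,0,-2],[0,0,-1],[0,0,0]],"angular":[[0,0,0],[0,0,0],[0,0,0],[0,0,0],[0,0,0],[0,0,0],[0,0,0],[0,0,0]]}'
python3 -m inch '{"jaw":[0.6,0.6,0.6,0.6,0.6],"xyz":[[0,-2,0],[0,-2.5,0],[0,-2.5,0],[0,0,0],[0,0,0]],"angular":[[0,0,0],[0,0,0],[0,0,0],[0,0,0],[0,0,0]]}' | head -2
python3 -c "
from h import *
f=snap('wrist','w7')
cv2.imwrite('pics/v10.png',cv2.resize(f['image'],(800,600)))
"
```

```text
time: 12.57
tcp_pos: [472.8, 188.7, 211.9]
orientation: [[-0.966, -0.26, -0.0], [-0.26, 0.966, -0.0], [0.0, 0.0, -1.0]]
ft_force: [0.4, -0.5, 0.1]
width: 35.1
time: 13.23
tcp_pos: [474.0, 189.5, 314.6]
orientation: [[-0.966, -0.26, 0.004], [-0.26, 0.966, 0.001], [-0.005, 0.0, -1.0]]
ft_force: [0.2, 0.5, -0.4]
width: 34.9
time: 13.65
tcp_pos: [490.9, 119.6, 310.9]
```

View pics/v10.png

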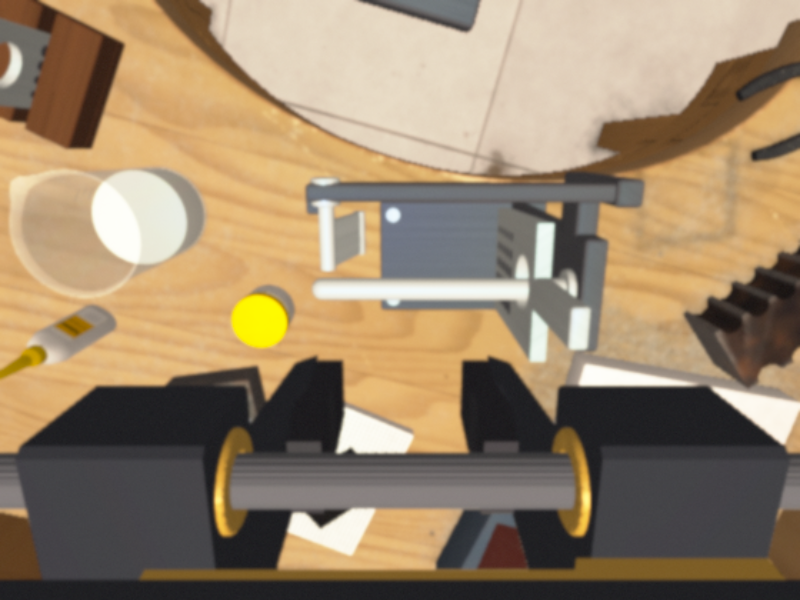

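```bash

python3 -c "
from h import *
f=load('w7');d=np.array([-.26,.9656,0]);n=np.array([-.9656,-.26,0]);tip=np.array([508.3,74.8,180])
W=lambda x,y,z:tip+(x+85)*d+y*n+[0,0,z-180]
for a in(0.3,0.6,1.28): print(a,(proj(f,[W(-70+42*np.sin(a),y,220-42*np.cos(a)) for y in(20,42)])/.7).round())
print((proj(f,[W(-70,20,220),W(-70,42,220),W(-85,0,180)])/.7).round())
b=load('w1')
p=arm.observe()['tcp_pos']
togo([442.4,-179,330],(.19,.98))
togo([508.3+.26*60,74.8-.966*60,330],(-.26,.966))
print(arm.observe()['joint_pos'].round(2))
"
```

```text
0.3 [[365. 252.]
 [364. 210.]]
0.6 [[386. 254.]
 [386. 211.]]
1.28 [[419. 263.]
 [419. 217.]]
[[332. 269.]
 [330. 221.]
 [315. 288.]]
t 13.7 tcp [490.5 121.1 311.2] F [-0.4  0.8 -0.5] w 35.2
togo tool cm [ 12.43 -27.74  -1.88] | after turn [ -0.99 -30.38  -1.88] rot deg [ 2.000e-02 -8.000e-02  2.599e+01]
t 13.7 tcp [490.5 121.1 311.2] F [-0.4  0.8 -0.5] w 35.2
togo tool cm [ -0.52 -10.93  -1.89] | after turn [ -0.51 -10.94  -1.88] rot deg [ 0.03 -0.07 -0.04]
[ 0.34  0.31 -0.82  1.79  0.25  1.14  1.28]
```

The large plate hangs near the post, tang at (560,310), and the flap's lower edge at u≈362 matches the shut prediction (365), so it's shut. Back to the rack for the small plate.

```bash

python3 -m inch '{"jaw":[0.5,0.5,0.5,0.5,0.5,0.5,0.5,0.5],"xyz":[[0.8,-1.8,-0.5],[1.5,-3.4,0],[1.65,-3.7,0],[1.65,-3.7,0],[1.65,-3.7,0],[1.65,-3.7,0],[1.5,-3.4,0],[1.2,-2.6,0]],"angular":[[0,0,0],[0,0,0],[0,0,0],[0,0,0],[0,0,0],[0,0,0],[0,0,0],[0,0,0]]}' |head -2
python3 -m inch '{"jaw":[0.5,0.5,0.5,0.5,0.5,0.5,0.5,0.5],"xyz":[[0.8,-1.7,0],[0,0,0],[0,0,0],[0,0,0],[0,0,0],[0,0,0],[0,0,0],[0,0,0]],"angular":[[0,0,0],[0,0,6.5],[0,0,6.5],[0,0,6.5],[0,0,6.5],[0,0,0],[0,0,0],[0,0,0]]}' |head -2
python3 -c "
from h import *
f=snap('wrist','w8')
togo([442.4,-179,330],(.19,.98))
print((proj(f,[442.4,-179,176])).round())
g=f['image'];hsv=cv2.cvtColor(g,cv2.COLOR_BGR2HSV)
m=((hsv[...,1]<40)&(hsv[...,2]>190)).astype(np.uint8);n,l,st,c=cv2.connectedComponentsWithStats(m)
for i in range(1,n):
  if st[i,4]>150: print(st[i],c[i].round(1))
cv2.imwrite('pics/v11.png',cv2.resize(g,(800,600)))
"
```

```text
time: 14.37
tcp_pos: [445.8, -161.9, 316.6]
time: 15.03
tcp_pos: [443.4, -177.7, 316.7]
t 15.0833 tcp [ 443.4 -178.   316.8] F [-0.4 -0.1  0.7] w 44.0
togo tool cm [ 0.08 -0.12 -1.32] | after turn [ 0.08 -0.12 -1.32] rot deg [ 0.01 -0.01  0.25]
[[280. 191.]]
[ 84  66  27  28 577] [97.3 79.9]
[277 144   8  20 159] [280.5 153.6]
[276 180  10  21 204] [280.5 190. ]
[ 342  190   62   59 2837] [372.9 219.5]
[533 281  27  21 308] [549.8 287.6]
[225 301  44  16 304] [245.7 309.3]
[ 346  359   37   39 1122] [363.  379.3]
```

```bash

python3 -c "
from h import *
f=load('w8');b=load('w1');B=lambda u,v:(u/2.765+160,(v-264)/2.765+115)
print(onz(f,(280.7,190.2),176),onz(b,B(53,504),176),tri((f,(280.7,190.2)),(b,B(53,504))))
togo([443,-179.5,124-18.7+12+4],(.19,.98))
"
```

```text
[ 442.10555288 -178.19248955  176.        ] [ 442.18545382 -179.47643946  176.        ] (array([ 442.14924856, -178.60581068,  174.47518392]), [np.float64(0.45863049652398435), np.float64(0.45863049652403637)])
t 15.0833 tcp [ 443.4 -178.   316.8] F [-0.4 -0.1  0.7] w 44.0
togo tool cm [ 1.000e-02 -1.600e-01  1.955e+01] | after turn [ 1.000e-02 -1.600e-01  1.955e+01] rot deg [ 0.01 -0.01  0.25]
```

```bash

python3 -m inch '{"jaw":[0.5,0.5,0.5,0.5,0.5,0.5,0.5,0.5],"xyz":[[0.1,-0.05,2],[0,0,3.5],[0,0,3.5],[0,0,3.5],[0,0,3],[0,0,2.4],[0,0,1.4],[0,0,0]],"angular":[[0,0,0.2],[0,0,0],[0,0,0],[0,0,0],[0,0,0],[0,0,0],[0,0,0],[0,0,0]]}' 
python3 -m inch '{"jaw":[1,1,1,1,1,1,1,1],"xyz":[[0,0,0],[0,0,0],[0,0,0],[0,0,0],[0,0,0],[0,0,0],[0,0,0],[0,0,0]],"angular":[[0,0,0],[0,0,0],[0,0,0],[0,0,0],[0,0,0],[0,0,0],[0,0,0],[0,0,0]]}' 50

```

```text
time: 15.75
tcp_pos: [440.2, -177.9, 121.2]
orientation: [[-0.982, 0.191, -0.005], [0.191, 0.982, 0.003], [0.005, 0.002, -1.0]]
ft_force: [0.1, -0.0, -0.2]
width: 43.5
time: 16.42
tcp_pos: [442.7, -178.8, 124.5]
orientation: [[-0.981, 0.193, 0.001], [0.193, 0.981, -0.0], [-0.001, -0.0, -1.0]]
ft_force: [-0.4, 0.8, 6.7]
width: 7.7
```

```bash

python3 -m inch '{"jaw":[1,1,1,1,1,1,1,1],"xyz":[[0,0,-1],[0,0,-2],[0,0,-3],[0,0,-3.5],[0,0,-3.5],[0,0,-3.5],[0,0,-3],[0,0,-1]],"angular":[[0,0,0],[0,0,0],[0,0,0],[0,0,0],[0,0,0],[0,0,0],[0,0,0],[0,0,0]]}' |head -2
python3 -m inch '{"jaw":[1,1,1,1,1,1],"xyz":[[0,0,0],[0,0,0],[0,0,0],[0,0,0],[0,0,0],[0,0,0]],"angular":[[0,0,-6.5],[0,0,-6.5],[0,0,-6.5],[0,0,-6.7],[0,0,0],[0,0,0]]}' |head -2
python3 -c "
from h import *
togo([524,17,330],(-.26,.966));print(arm.observe()['joint_pos'].round(2))"
```

```text
time: 17.08
tcp_pos: [443.6, -179.1, 333.4]
time: 17.58
tcp_pos: [441.4, -178.8, 328.0]
t 17.5833 tcp [ 441.4 -178.8  328. ] F [-0.5  0.  -2.6] w 7.4
togo tool cm [-13.    16.81  -0.2 ] | after turn [-13.06  16.76  -0.2 ] rot deg [ 0.07 -0.08 -0.2 ]
[ 0.88  0.2  -0.67  1.84  0.14  1.15  1.99]
```

```bash

python3 -m inch '{"jaw":[1,1,1,1,1,1,1,1],"xyz":[[-1,1.3,0],[-2,2.6,0],[-2.4,3.1,0],[-2.4,3.1,0],[-2.4,3.1,0],[-1.8,2.3,0],[-1,1.3,0],[0,0,0]],"angular":[[0,0,-0.2],[0,0,0],[0,0,0],[0,0,0],[0,0,0],[0,0,0],[0,0,0],[0,0,0]]}' |head -2
python3 -m inch '{"jaw":[1,1,1,1,1,1,1,1],"xyz":[[0,0,1.5],[0,0,2.5],[0,0,2.5],[0,0,1.8],[0,0,1],[0,1,0],[0,0.6,0],[0,0,0]],"angular":[[0,0,0],[0,0,0],[0,0,0],[0,0,0],[0,0,0],[0,0,0],[0,0,0],[0,0,0]]}' |head -2
python3 -m inch '{"jaw":[1,1],"xyz":[[0,0,0],[0,0,0]],"angular":[[0,0,0],[0,0,0]]}' 
python3 -c "
from h import *
f=snap('wrist','w9');g=f['image']
o=arm.observe();R=o['orientation'];p=o['tcp_pos']
print('tip in tool',R.T@(np.array([508.3,74.8,180])-p),'root',R.T@(np.array([472,207,180])-p))
# plate top edge at TCP-28.5 => tool z +28.5
e=p+R@np.array([0,0,28.5]);print('plate',(proj(f,[e+R@np.array([x,0,0]) for x in(-28,-9,9,28)])/.7).round(1))
print('peg',(proj(f,[[508.3,74.8,180],[472,207,180]])/.7).round(1))
cv2.imwrite('pics/v11.png',cv2.resize(g,(800,600)))
"
```

```text
time: 18.25
tcp_pos: [523.8, 22.4, 328.6]
time: 18.92
tcp_pos: [519.4, 35.2, 237.2]
time: 19.08
tcp_pos: [519.8, 32.9, 236.9]
orientation: [[-0.965, -0.263, 0.002], [-0.263, 0.965, -0.0], [-0.002, -0.001, -1.0]]
ft_force: [-0.0, -0.4, -2.5]
width: 7.7
tip in tool [2.16920810e-02 4.37345042e+01 5.66958051e+01] root [  0.29771604 180.82732601  56.58623528]
plate [[403.5 419.4]
 [403.6 371.6]
 [403.6 323.9]
 [403.7 270.7]]
peg [[511.7 322.4]
 [851.6 322.2]]
```

View pics/v11.png

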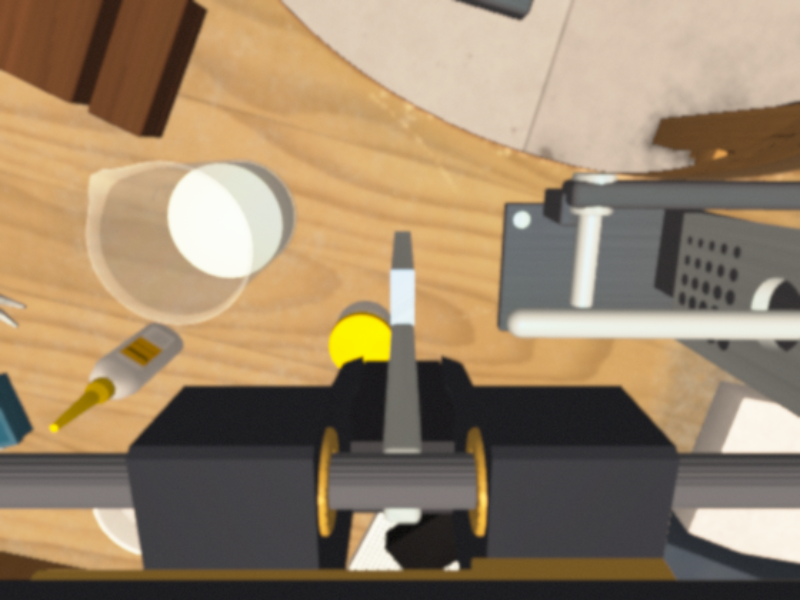

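Small plate centred on peg axis (plate top-edge v 269–325 as predicted, peg v≈324). Insert.

```bash

python3 -m inch '{"jaw":[1,1,1,1,1,1,1,1],"xyz":[[0,0,0.2],[0,1,0],[0,1.2,0],[0,1.2,0],[0,1.2,0],[0,1,0],[0,0,0],[0,0,0]],"angular":[[0,0,0],[0,0,0],[0,0,0],[0,0,0],[0,0,0],[0,0,0],[0,0,0],[0,0,0]]}'
python3 -m inch '{"jaw":[1,1,1,1,1,1,1,1],"xyz":[[0,1.2,0],[0,1.2,0],[0,1.2,0],[0,1.2,0],[0,1.2,0],[0,0,0],[0,0,0],[0,0,0]],"angular":[[0,0,0],[0,0,0],[0,0,0],[0,0,0],[0,0,0],[0,0,0],[0,0,0],[0,0,0]]}'
python3 -c "
from h import *
o=arm.observe();R=o['orientation'];p=o['tcp_pos']
print('s',-85-(R.T@(np.array([508.3,74.8,180])-p))[1])"
```

```text
time: 19.8
tcp_pos: [504.2, 87.7, 234.0]
orientation: [[-0.964, -0.265, 0.0], [-0.265, 0.964, -0.0], [-0.0, -0.0, -1.0]]
ft_force: [-0.3, 0.2, -3.6]
width: 7.6
time: 20.47
tcp_pos: [488.8, 144.3, 233.8]
orientation: [[-0.965, -0.263, -0.0], [-0.263, 0.965, -0.001], [0.0, -0.001, -1.0]]
ft_force: [0.8, -0.6, -2.1]
width: 7.6
s -12.793622673167434
```

```bash

python3 -m inch '{"jaw":[1,1,1,1,1,1,1],"xyz":[[0,0,0.3],[0,0,0.2],[0,0,0.2],[0,0,0.1],[0,0,0],[0,0,0],[0,0,0]],"angular":[[0,0,0],[0,0,0],[0,0,0],[0,0,0],[0,0,0],[0,0,0],[0,0,0]]}'
```

```text
time: 21.05
tcp_pos: [488.8, 144.2, 226.3]
orientation: [[-0.965, -0.263, 0.0], [-0.263, 0.965, -0.001], [0.0, -0.001, -1.0]]
ft_force: [-1.9, -2.8, 6.0]
width: 7.9
```

Resting on the peg (Fz from -2 to +6). Release, and rise clear of the tang (top ≈ 278).

```bash

python3 -m inch '{"jaw":[0.65,0.65,0.65,0.65,0.65,0.65,0.65,0.65],"xyz":[[0,0,0],[0,0,0],[0,0,0],[0,0,0],[0,0,0],[0,0,0],[0,0,0],[0,0,0]],"angular":[[0,0,0],[0,0,0],[0,0,0],[0,0,0],[0,0,0],[0,0,0],[0,0,0],[0,0,0]]}'
python3 -m inch '{"jaw":[0.65,0.65,0.65,0.65,0.65,0.65,0.65,0.65],"xyz":[[0,0,-0.5],[0,0,-1],[0,0,-1.5],[0,0,-2],[0,0,-2],[0,0,-2],[0,0,-1],[0,0,0]],"angular":[[0,0,0],[0,0,0],[0,0,0],[0,0,0],[0,0,0],[0,0,0],[0,0,0],[0,0,0]]}'
python3 -m inch '{"jaw":[0.65,0.65,0.65,0.65,0.65,0.65,0.65,0.65],"xyz":[[0,-2,0],[0,-2.5,0],[0,-2.5,0],[0,-2,0],[0,0,0],[0,0,0],[0,0,0],[0,0,0]],"angular":[[0,0,0],[0,0,0],[0,0,0],[0,0,0],[0,0,0],[0,0,0],[0,0,0],[0,0,0]]}' | head -4
python3 -c "
from h import *
f=snap('wrist','w10');d=np.array([-.26,.9656,0]);n=np.array([-.9656,-.26,0]);tip=np.array([508.3,74.8,180])
W=lambda x,y,z:tip+(x+85)*d+y*n+[0,0,z-180]
for a in(0.3,0.6,1.28): print(a,(proj(f,[W(-70+42*np.sin(a),y,220-42*np.cos(a)) for y in(20,42)])/.7).round())
cv2.imwrite('pics/v12.png',cv2.resize(f['image'],(800,600)))
"
```

```text
time: 21.72
tcp_pos: [488.6, 144.8, 225.9]
orientation: [[-0.965, -0.263, -0.0], [-0.263, 0.965, 0.0], [0.0, 0.0, -1.0]]
ft_force: [0.2, -0.6, -0.7]
width: 30.6
time: 22.38
tcp_pos: [489.8, 145.4, 328.6]
orientation: [[-0.965, -0.263, 0.005], [-0.263, 0.965, 0.001], [-0.005, -0.0, -1.0]]
ft_force: [-0.2, 0.2, 0.2]
width: 31.0
time: 23.05
tcp_pos: [511.8, 59.2, 325.7]
orientation: [[-0.964, -0.265, -0.001], [-0.265, 0.964, 0.0], [0.0, 0.001, -1.0]]
ft_force: [0.6, 0.7, 0.6]
0.3 [[481. 239.]
 [483. 199.]]
0.6 [[504. 241.]
 [506. 200.]]
1.28 [[545. 249.]
 [548. 205.]]
```

View pics/v12.png

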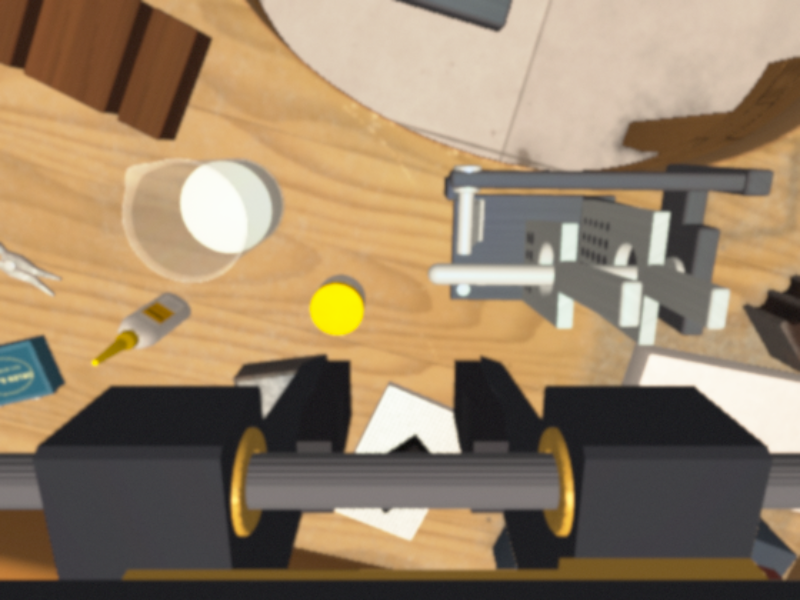

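Both plates hang on the peg: the small tang top is at (630,303) and the large behind it at (718,310). The flap's lower edge at u≈483 matches the shut prediction (481), and the bystanders are undisturbed. Handing in.

```bash
python3 -c "
from workcell import arm
o=arm.observe();print(o['time'],o['ft_force'].round(1),abs(o['joint_vel']).max());print(arm.sign_off())"
```

```text
23.1 [0.1 0.6 0.3] 0.003940304621566725
the job is handed in; nothing more can be done
None
```

Both drawplates now hang on the peg. I hung the large one first, near the post, then the small one about 46 mm in front of it, and handed the job in at 23.1 s of the 64 s allowed.

- **Flap:** its lower edge matched the shut position in the wrist picture after each plate, within 3 px of 800 (362 seen against 365 predicted, then 483 against 481). It had therefore fallen shut before I fetched the small plate.
- **Plates:** each one settled on the peg before I let go, with a vertical force of about 6 to 13 N. In the last picture both hang behind the flap and the hand is clear of them, with near-zero force at the wrist.
- **Bystanders:** the beaker, jar and glue bottle looked undisturbed in that picture. The metal cup was not in the last view, but the hand passed well above it.
- **Disagreement:** the wrist camera showed the large plate about 4 mm off sideways in the grip. I corrected this against the peg in the same picture before pushing it on. One early estimate of the peg tip from the scene camera was 6 mm out, so I dropped it and used the top and wrist views.

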